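# Load the windowsill row onto the carrying tray in reverse order

### The arm

A 6-joint arm with a two-finger parallel gripper is mounted at the origin on the work surface. World frame = base frame: x ahead of the robot, y to its left, z up, the work surface at z = 0. Lengths are in m, angles in rad, forces in N, time in s.
With the tool pointing down it reaches from about 0.3 to 0.875 m from the base axis. Payload 6.4 kg.
Tool frame: the origin (TCP) lies midway between the tips of the shut fingers; the grasp point (between the pads) lies 19 mm behind it; z points along the fingers, y is the direction in which the jaws open and shut (so a half turn about z gives the same grasp; the last joint's range is limited). The gripper opens to 85 mm and grips with 20 to 120 N. Pads are 22 mm wide; open, the fingers measure 114 mm over their backs; the gripper's body (76 mm by 85 mm) begins 54 mm behind the grasp point. The pads swing forward as they close: fully open they stand 13 mm farther back than shut.
Start: joints at [0.936, 0.181, 1.607, -0, 1.354, -0.206], TCP at [0.239, 0.523, 0.231] pointing down, gripper open.
Joint ranges: [-2.99, 2.99], [-0.89, 2.07], [0.3, 2.58], [-1.14, 4.28], [0, 2.63], [-3.12, 3.12]. Speed limits (rad/s): [2.57, 2.57, 3.01, 3.14, 3.14, 3.14].

### API

Orientations are given as a unit quaternion [w, x, y, z].
In Python, from bench import ctrl gives the robot as it stands. The module is installed in compiled form; this text tells all that it offers.
- The arm moves only by the tool arm_command, never from a script. Its argument "plan" is one flat list of numbers, 4 for each row, row after row: the shift along the tool's x, y, z in mm, then the turn about the tool's z in rad. A call has 1 to 20 rows; each row shifts and turns the commanded pose from where the row before left it, along the tool's axes as they then stand; what a row does not reach is not made up. A row lasts 1/10 s, in which the tool goes at most 50 mm and 8.59 degrees, less where a joint would pass 70% of its speed; a pose out of reach is approached as far as the arm can. A call is refused whole if a number of a shift passes 50 or a number of a turn 0.15, either way. A call with a gripper value outside its range is refused whole. "grip" is the opening, from 0 (shut) to 1 (fully open), set as the call begins (left out, the last holds). The fingers move at their own pace and stop on an object; the grip force is fixed at half the most. Time passes only in rows, so rows that do not move let the fingers close. It gives the time, the measured TCP pose, the force and the opening at its end, in the units of the state.
- ctrl.get_obs(): the state, without advancing time (a new reading comes with each control period).
- ctrl.camera(name): name is "scene" or "top" or "wrist"; returns a dict with "color" (480x640x3 uint8, red, green, blue), "camera_matrix" (3x3 intrinsics, pixels), "k1" (the pictures are not rectified: a ray, as slopes to the right and down, at radius r is drawn at 1 + k1 r^2 times it, then the intrinsics apply), "eye" and "attitude" of the camera in the world; the wrist camera has in their place "T_tool_cam" (4x4, takes a point from camera to tool coordinates, whose origin is the TCP and whose axes are the flange's). Camera axes: x right, y up, looking along -z (the intrinsics and any distortion apply to the point x, -y, -z); pixel columns grow to the right and rows downward; lengths in m; the calibration is good to about 2 mm. A picture is of the moment at which its call begins: read the wrist's pose just before it. There is no depth.
- ctrl.hand_in(): hands the job in, once; it reports no verdict.
The state is a dict: "time_s": time; "q": joint angles; "dq": joint speeds; "joint_efforts": joint torques, N m; "eef_pos": TCP position; "eef_rot": TCP orientation; "wrist_force": force on the tool from outside, world axes, zero at the start; "torque": the same for the moment, N m; "opening": opening from 0.0 (shut) to 1.0 (fully open).
Only numpy, scipy, OpenCV 4.12 (cv2) and the standard library are available. Lean on these libraries where they do the work, as an engineer would, in place of code of your own. Each camera call takes 0.05 s, during which the arm holds its last target. There are 200 camera calls.

### The job

The wooden tray will be turned end for end when it is carried away, so move the jar, mortar, scoop and dish from the blue tiles of the white ledge onto the tray in reverse order: whatever stands at the left end of the ledge goes to the right end of the tray, and so on, each standing centred on its own round inlay (the scoop by its cup). Keep each one upright, set it down gently rather than dropping it, and leave the scraper, the cruet and the potted plant where they are.

Things in the scene. Friction and masses are not known exactly. Their poses are not given: they have to be found in the camera images.
- jar_c (a point): Spice jar of amber glass with a dark steel twist cap (shut): round, 46 mm diameter, 84 mm tall in all (cap 42 mm diameter, top 18 mm), 180 g. The point is on its axis, 42 mm above its underside; z is its upright axis.
- mortar_c (a point): Small grey volcanic-stone mortar: round open bowl on three stubby feet, outer diameter 62 mm, straight-sided from 18 mm up, thick 8 mm wall, 56 mm tall, 400 g, no pestle. The point is on its axis, 28 mm above its underside; z is its upright axis.
- scoop_c (a point): Stainless measuring scoop standing on its flat base: straight-sided open cup 42 mm diameter, 34 mm tall, 2 mm wall, with a flat handle 12 mm wide and 3 mm thick level with the rim, reaching out along the scoop's own -x to 65 mm from the cup's axis; 70 g. The point is on the cup's axis, 17 mm above its underside; z is up. The cup is to be gripped across its y axis (clear of the handle).
- dish_c (a point): Small terracotta dish: round, open, outer diameter 60 mm with straight sides from 5 mm up, 4 mm wall, 28 mm tall, 90 g. The point is on its axis, 14 mm above its underside; z is its upright axis.
- ledge: Fixed white plaster ledge, 110 mm (x) by 410 mm (y, along the row) by 25 mm tall; origin at the centre of its underside. The row of four small blue-glazed tiles lies on it, their centres at y = +142.5, +47.5, -47.5 and -142.5 mm in its frame; +y is roughly the robot's left.
- tray: Fixed wooden tray board, 110 mm (x) by 410 mm (y, along the row), top 20 mm above its underside, with a low cleat (9 mm high) across each end and four flush round dark-wood inlays 72 mm in diameter: the new places, centred at x = 0 and y = +142.5, +47.5, -47.5 and -142.5 mm in its frame. Origin at the centre of its underside; +y is roughly the robot's left. It lies roughly parallel to the ledge, nearer to the robot or farther away.
- scraper: Bystander: flat scraper with a red silicone blade and wooden handle, 220 mm long along its x, 10 mm thick, lying on the sill; origin on its underside, 120 mm from the blade's far end. Not part of the job.
- cruet: Bystander: upright green glass cruet, 56 mm diameter, 150 mm tall; origin at the centre of its underside. Not part of the job.
- pot: Bystander: terracotta pot with a small green plant, 90 mm diameter at the rim, about 105 mm tall with the leaves; origin at the centre of its underside. Not part of the job.
- tile_jar_c (a point): Centre of the top face of the fixed blue-glazed tile (80 mm square, 10 mm thick, top 35 mm above the sill) on which the jar stands at the start; it tells where in the old row the jar belonged. Axes as the ledge's.
- tile_mortar_c (a point): Centre of the top face of the fixed blue-glazed tile (80 mm square, 10 mm thick, top 35 mm above the sill) on which the mortar stands at the start; it tells where in the old row the mortar belonged. Axes as the ledge's.
- tile_scoop_c (a point): Centre of the top face of the fixed blue-glazed tile (80 mm square, 10 mm thick, top 35 mm above the sill) on which the scoop stands at the start; it tells where in the old row the scoop belonged. Axes as the ledge's.
- tile_dish_c (a point): Centre of the top face of the fixed blue-glazed tile (80 mm square, 10 mm thick, top 35 mm above the sill) on which the dish stands at the start; it tells where in the old row the dish belonged. Axes as the ledge's.
There are look-alikes about, which are no part of the job. Of the things that look like the part that bears dish_c, the smaller one is meant.

How it is judged:
At the end, for the whole second after the job is handed in: Each of the four things stands upright (within 0.1 rad), at rest and released on the tray's top (within 5 mm in height), its centre within 15 mm along and across of the centre of the inlay that mirrors its old place: old tile at ledge y = s, new inlay at tray y = -s (x of jar_c in the frame of tray between -0.015 and 0.015 m and z of jar_c in the frame of tray between 0.057 and 0.067 m and angle between each of jar_c, mortar_c, scoop_c, dish_c's own z axis and vertical below 0.1 rad and linear speed of each of jar, mortar, scoop, dish below 0.02 m/s and ((y of tile_jar_c in the frame of ledge between 0.1025 and 0.1825 m and y of jar_c in the frame of tray between -0.1575 and -0.1275 m) or (y of tile_jar_c in the frame of ledge between 0.0075 and 0.0875 m and y of jar_c in the frame of tray between -0.0625 and -0.0325 m) or (y of tile_jar_c in the frame of ledge between -0.0875 and -0.0075 m and y of jar_c in the frame of tray between 0.0325 and 0.0625 m) or (y of tile_jar_c in the frame of ledge between -0.1825 and -0.1025 m and y of jar_c in the frame of tray between 0.1275 and 0.1575 m)) and x of mortar_c in the frame of tray between -0.015 and 0.015 m and z of mortar_c in the frame of tray between 0.043 and 0.053 m and ((y of tile_mortar_c in the frame of ledge between 0.1025 and 0.1825 m and y of mortar_c in the frame of tray between -0.1575 and -0.1275 m) or (y of tile_mortar_c in the frame of ledge between 0.0075 and 0.0875 m and y of mortar_c in the frame of tray between -0.0625 and -0.0325 m) or (y of tile_mortar_c in the frame of ledge between -0.0875 and -0.0075 m and y of mortar_c in the frame of tray between 0.0325 and 0.0625 m) or (y of tile_mortar_c in the frame of ledge between -0.1825 and -0.1025 m and y of mortar_c in the frame of tray between 0.1275 and 0.1575 m)) and x of scoop_c in the frame of tray between -0.015 and 0.015 m and z of scoop_c in the frame of tray between 0.032 and 0.042 m and ((y of tile_scoop_c in the frame of ledge between 0.1025 and 0.1825 m and y of scoop_c in the frame of tray between -0.1575 and -0.1275 m) or (y of tile_scoop_c in the frame of ledge between 0.0075 and 0.0875 m and y of scoop_c in the frame of tray between -0.0625 and -0.0325 m) or (y of tile_scoop_c in the frame of ledge between -0.0875 and -0.0075 m and y of scoop_c in the frame of tray between 0.0325 and 0.0625 m) or (y of tile_scoop_c in the frame of ledge between -0.1825 and -0.1025 m and y of scoop_c in the frame of tray between 0.1275 and 0.1575 m)) and x of dish_c in the frame of tray between -0.015 and 0.015 m and z of dish_c in the frame of tray between 0.029 and 0.039 m and ((y of tile_dish_c in the frame of ledge between 0.1025 and 0.1825 m and y of dish_c in the frame of tray between -0.1575 and -0.1275 m) or (y of tile_dish_c in the frame of ledge between 0.0075 and 0.0875 m and y of dish_c in the frame of tray between -0.0625 and -0.0325 m) or (y of tile_dish_c in the frame of ledge between -0.0875 and -0.0075 m and y of dish_c in the frame of tray between 0.0325 and 0.0625 m) or (y of tile_dish_c in the frame of ledge between -0.1825 and -0.1025 m and y of dish_c in the frame of tray between 0.1275 and 0.1575 m))); the robot touches nothing.
It fails at once if the jar, mortar, scoop or dish is tipped well over (more than 35 degrees) (angle between any of jar_c, mortar_c, scoop_c, dish_c's own z axis and vertical above 0.61 rad).
It fails at once if one of them comes down on the tray faster than 0.5 m/s (dropped or thrown) ((x of jar_c in the frame of tray between -0.06 and 0.06 m and y of jar_c in the frame of tray between -0.21 and 0.21 m and z of jar_c in the frame of tray below 0.072 m and linear speed of jar above 0.5 m/s) or (x of mortar_c in the frame of tray between -0.06 and 0.06 m and y of mortar_c in the frame of tray between -0.21 and 0.21 m and z of mortar_c in the frame of tray below 0.058 m and linear speed of mortar above 0.5 m/s) or (x of scoop_c in the frame of tray between -0.06 and 0.06 m and y of scoop_c in the frame of tray between -0.21 and 0.21 m and z of scoop_c in the frame of tray below 0.047 m and linear speed of scoop above 0.5 m/s) or (x of dish_c in the frame of tray between -0.06 and 0.06 m and y of dish_c in the frame of tray between -0.21 and 0.21 m and z of dish_c in the frame of tray below 0.044 m and linear speed of dish above 0.5 m/s)).
It fails at once if the scraper, cruet or potted plant is pushed more than 25 mm (distance of any of scraper, cruet, pot from where it was at the start of the episode above 0.025 m).
It also fails if it takes over 104 s, if anything falls off the work surface, if the arm or the gripper's body presses on something with over 40 N, if the wrist force passes 120 N, or if a joint passes its speed limit or range.

## Working session

There is one attempt and no reset: what is moved stays moved. The work goes in short steps, Python scripts to look and compute and a tool call to move; the robot and the scene stay as the last step left them, time stands still between calls to the robot, and variables do not carry over. Pictures are saved under pics/ and viewed, about 12 in all and at most 16, crops included, and the job is handed in when it is done.

Besides the shell and the picture viewer there is one more tool, called after "Emit:" by a JSON object that holds its "name" and its "arguments", one argument or row to a line. arm_command: Moves the arm, as the interface text tells. Its arguments: {"type":"object","properties":{"plan":{"type":"array","items":{"type":"number"}},"grip":{"type":"number"}},"required":["plan"]}

```bash
mkdir -p pics
cat > h.py <<'E'
import numpy as np, cv2
from scipy.spatial.transform import Rotation as R
from bench import ctrl
def rot(a):
    a=np.array(a,float)
    return a if a.shape==(3,3) else R.from_quat(np.r_[a[1:],a[0]]).as_matrix()
def cam(n):
    o=ctrl.get_obs(); c=ctrl.camera(n)
    if n=="wrist":
        T=np.array(c["T_tool_cam"]); W=np.eye(4); W[:3,:3]=rot(o["eef_rot"]); W[:3,3]=o["eef_pos"]
        T=W@T; c["R"],c["t"]=T[:3,:3],T[:3,3]
    else: c["R"],c["t"]=rot(c["attitude"]),np.array(c["eye"])
    c["img"]=cv2.cvtColor(c["color"],cv2.COLOR_RGB2BGR); return c
def ray(c,uv):
    K=np.array(c["camera_matrix"]); uv=np.atleast_2d(np.array(uv,float))
    d=(uv-K[:2,2])/K[[0,1],[0,1]]; s=d.copy()
    for _ in range(20): s=d/(1+c["k1"]*(s**2).sum(1,keepdims=True))
    return np.c_[s[:,0],-s[:,1],-np.ones(len(s))]@c["R"].T
def onz(c,uv,z):
    r=ray(c,uv); return c["t"]+r*((z-c["t"][2])/r[:,2])[:,None]
def proj(c,P):
    K=np.array(c["camera_matrix"]); p=(np.atleast_2d(P)-c["t"])@c["R"]
    s=np.c_[p[:,0],-p[:,1]]/-p[:,2:]; s=s*(1+c["k1"]*(s**2).sum(1,keepdims=True))
    return s*K[[0,1],[0,1]]+K[:2,2]
E
python3 - <<'E'
from h import *
for n in("top","scene"):
    c=cam(n); cv2.imwrite(f"pics/{n}0.png",c["img"]); print(n,c["t"],c["R"].round(3).tolist(),c["camera_matrix"],c["k1"])
print(ctrl.get_obs()); print(cam("wrist")["T_tool_cam"])
E
```

```text
top [ 0.19422588 -0.02849743  1.74755245] [[0.01, 0.984, -0.18], [-1.0, 0.009, -0.005], [-0.003, 0.18, 0.984]] [[571.32552577   0.         315.92365006]
 [  0.         571.32552577 245.77791372]
 [  0.           0.           1.        ]] -0.0061226302025382835
scene [ 0.96729895 -0.53708983  1.28142745] [[0.759, -0.56, 0.332], [0.651, 0.662, -0.371], [-0.012, 0.498, 0.867]] [[545.6965058    0.         321.68821249]
 [  0.         545.6965058  239.01943561]
 [  0.           0.           1.        ]] -0.03886030911178511
{'time_s': 0.1, 'q': array([ 9.35696844e-01,  1.81475190e-01,  1.60786617e+00, -1.84529629e-06,
        1.35380694e+00, -2.06287939e-01]), 'dq': array([ 0.00089715, -0.00321294, -0.00459084,  0.0002932 , -0.00188955,
        0.00136579]), 'joint_efforts': array([-1.31015354e-04, -4.45880699e+01, -3.52240169e+01, -3.41866507e-04,
        4.09766013e-03, -3.73410512e-05]), 'eef_pos': array([0.23876787, 0.52255645, 0.23048972]), 'eef_rot': array([-3.16836442e-04,  2.12766585e-01,  9.77102746e-01, -7.10370809e-04]), 'wrist_force': array([ 0.39062494, -0.42710881,  0.01951135]), 'torque': array([-0.06534848,  0.02438234,  0.00903447]), 'opening': 1.001142328958764}
[[ 5.81532282e-04  9.52898943e-01  3.03287433e-01  7.77829055e-02]
 [ 9.99999789e-01 -6.41726494e-04  9.88116730e-05 -6.46377754e-05]
 [ 2.88785120e-04  3.03287311e-01 -9.52899115e-01 -1.41721410e-01]
 [ 0.00000000e+00  0.00000000e+00  0.00000000e+00  1.00000000e+00]]
```

View pics/top0.png

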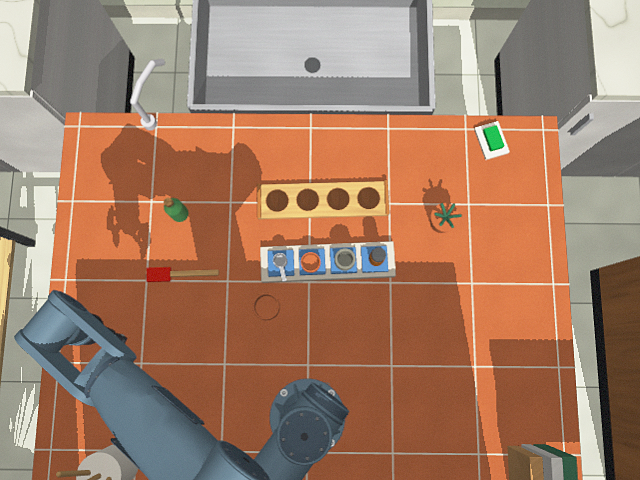

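View pics/scene0.png

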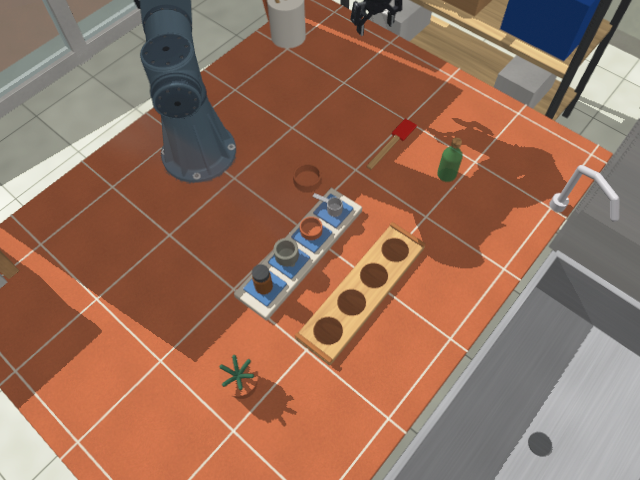

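Top picture: ledge from left to right carries the scoop (280,262), small dish (311,262), mortar (345,258) and jar (376,257). The tray lies beyond, with inlays at (277,200), (308,199), (338,198) and (369,198). 

Dish candidates are the terracotta dish on the tile (311,262) and the bigger ring on the sill (267,306). The description's "smaller, on a tile" fits (311,262). I'll confirm this with a crop while measuring.

Run:
```python
from h import *
c=cam("top"); im=c["img"]; hsv=cv2.cvtColor(im,cv2.COLOR_BGR2HSV)
x0,y0,x1,y1=250,170,405,325
cv2.imwrite("pics/crop0.png",cv2.resize(im[y0:y1,x0:x1],None,fx=3.8,fy=3.8,interpolation=cv2.INTER_CUBIC))
def blobs(m,z,amin,roi=(230,160,420,330)):
    k=np.zeros_like(m);k[roi[1]:roi[3],roi[0]:roi[2]]=m[roi[1]:roi[3],roi[0]:roi[2]]
    n,l,s,ce=cv2.connectedComponentsWithStats(k)
    for i in range(1,n):
        if s[i,4]>amin: print(s[i].tolist(),ce[i].round(1),onz(c,ce[i],z)[0].round(4))
print("inlays"); blobs(cv2.inRange(hsv,(0,40,20),(20,255,110)),.02,150,(260,180,388,216))
print("blue"); blobs(cv2.inRange(hsv,(100,90,60),(125,255,255)),.035,60)
print(hsv[199,277],hsv[187,290],hsv[262,311],hsv[306,267])
for n,p,z in(("scoop",(280,259),.069),("dish",(311,260),.063),("mortar",(345,258),.091),("jar",(376,256),.119),("ring",(267,307),.02)): print(n,onz(c,p,z)[0].round(3))
```

```text
inlays
[328, 189, 21, 21, 161] [338.3 199.6] [ 0.6569 -0.0884  0.02  ]
[358, 188, 21, 21, 152] [368.2 198.5] [ 0.661  -0.1817  0.02  ]
[267, 190, 21, 21, 165] [277.4 201.2] [0.65   0.1015 0.02  ]
[297, 190, 21, 20, 172] [307.8 200.3] [0.6538 0.0068 0.02  ]
blue
[361, 246, 27, 26, 405] [372.5 260.3] [ 0.4637 -0.1922  0.035 ]
[299, 249, 27, 26, 290] [313.5 260.9] [ 0.4603 -0.0131  0.035 ]
[330, 248, 27, 26, 239] [339.  263.5] [ 0.453  -0.0906  0.035 ]
[268, 250, 26, 27, 430] [280.7 263.3] [0.4521 0.0862 0.035 ]
[ 12 164 112] [ 20 123 232] [ 10 165 229] [ 10 163 152]
scoop [0.46  0.086 0.069]
dish [ 0.459 -0.006  0.063]
mortar [ 0.461 -0.106  0.091]
jar [ 0.463 -0.194  0.119]
ring [0.321 0.126 0.02 ]
```

View pics/crop0.png

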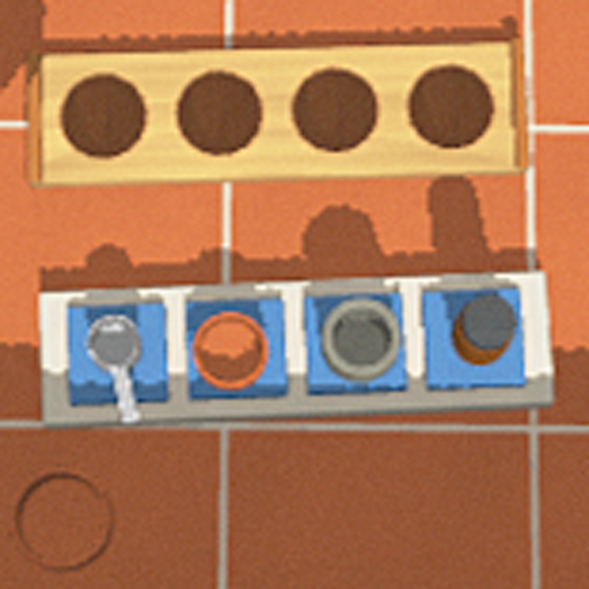

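Crop: the dish on its tile is about 20 px wide and the sill ring about 26 px, so the tile one at (311,262) is the smaller and is the one meant. The inlays span 283 mm (expected 285) and the tray yaw is about +0.039 rad. The scoop handle points towards -x, with a yaw of about +0.2. Next I move over the ledge.

Emit:
{"name": "arm_command", "arguments": {
  "plan": [0, 0, -15, -0.125, 0, 0, -15, -0.125, 0, 0, -15, -0.125, 0, 0, -15, -0.125, 0, 0, -10, -0.127, -5, -38, 0, 0, -5, -38, 0, 0, -5, -38, 0, 0, -5, -38, 0, 0, -5, -38, 0, 0, -5, -38, 0, 0, -5, -38, 0, 0, -5, -38, 0, 0, -5, -38, 0, 0, -5, -38, 0, 0, -5, -38, 0, 0, -5, -38, 0, 0, -5, -38, 0, 0, -5, -38, 0, 0, -5, -38, 0, 0],
  "grip": 1
}}

```text
time_s: 2.2
eef_pos: [0.425, -0.0227, 0.3013]
eef_rot: [0.0, -0.099, 0.995, -0.0]
wrist_force: [1.0, 0.9, 0.7]
opening: 1.0
```

Emit:
{"name": "arm_command", "arguments": {
  "plan": [0, 0, 0, 0, 0, 0, 0, 0]
}}

```text
time_s: 2.4
eef_pos: [0.4246, -0.0215, 0.301]
eef_rot: [-0.0, -0.098, 0.995, 0.0]
wrist_force: [0.1, -0.5, -0.2]
opening: 0.999
```

Run:
```python
from h import *
o=ctrl.get_obs();c=cam("wrist"); cv2.imwrite("pics/w1.png",c["img"]); print(o["eef_pos"],o["q"],rot(o["eef_rot"]).round(3).tolist(),c["camera_matrix"][0],c["k1"])
```

```text
[ 0.4246361  -0.02152583  0.30095891] [-3.31664301e-01 -2.26921607e-01  1.86620266e+00  3.64740701e-04
  1.50342125e+00 -2.09844210e+00] [[-0.981, -0.195, -0.001], [-0.195, 0.981, 0.001], [0.001, 0.001, -1.0]] [396.61604677   0.         320.12615299] -0.09000021989568158
```

View pics/w1.png

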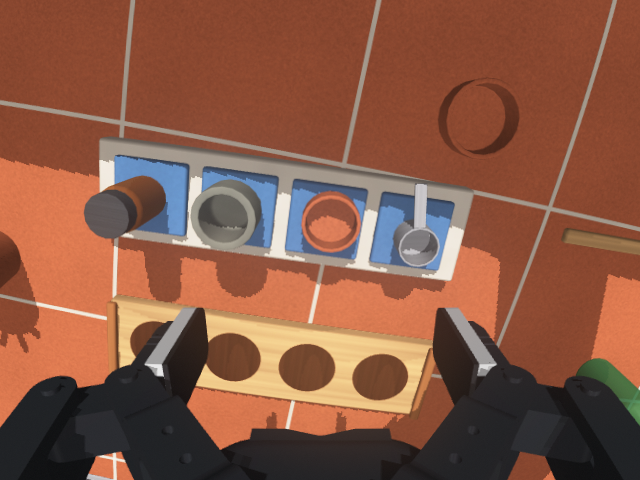

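Wrist view, upside down (the robot is at the top): jar cap (110,215), mortar (226,215), dish (331,222), scoop cup (418,245) with its handle up to (421,187). Inlays are at about (150,340), (233,356), (307,367), (380,376). The big ring at (479,117) is the look-alike.

```bash
cat > m.py <<'E'
from h import *
def fit(c,mask,p,z,tag,cvx=True):
    n,l,s,ce=cv2.connectedComponentsWithStats(mask)
    i=max(range(1,n),key=lambda i:(s[i,4]>40)*1/(1+np.hypot(*(ce[i]-p))))
    ct=max(cv2.findContours((l==i).astype(np.uint8),cv2.RETR_EXTERNAL,cv2.CHAIN_APPROX_NONE)[0],key=len)
    if cvx: ct=cv2.convexHull(ct)
    P=onz(c,ct[:,0].astype(float),z)[:,:2].astype(np.float32)
    (x,y),r=cv2.minEnclosingCircle(P)
    A=np.c_[2*P,np.ones(len(P))]; q=np.linalg.lstsq(A,(P**2).sum(1),rcond=None)[0]
    rr=np.sqrt(q[2]+q[0]**2+q[1]**2)
    print(tag,"px",ce[i].round(0),"circle",q[:2].round(4),"d",(2*rr*1e3).round(1),"enc",round(x,4),round(y,4),"d",round(2e3*r,1)); return q[:2]
E
python3 - <<'E'
from m import *
c=cam("wrist"); im=c["img"]; hsv=cv2.cvtColor(im,cv2.COLOR_BGR2HSV)
# inlays
dk=cv2.inRange(hsv,(0,60,20),(14,255,125)); m=np.zeros_like(dk); cv2.fillPoly(m,[np.array([(120,310),(430,352),(408,408),(120,365)])],255)
m=cv2.morphologyEx(dk&m,cv2.MORPH_CLOSE,np.ones((3,3)))
for p in((233,356),(307,367),(380,376)): fit(c,m,p,.02,"inlay")
blue=cv2.inRange(hsv,(100,90,50),(125,255,255))
box=lambda m,x,y,r:cv2.bitwise_and(m,cv2.rectangle(np.zeros_like(m),(x-r,y-r),(x+r,y+r),255,-1))
red=cv2.inRange(hsv,(3,110,120),(17,255,255)); fit(c,box(red,331,220,36),(331,220),.063,"dish")
cap=cv2.inRange(hsv,(0,0,0),(180,110,95)); fit(c,box(cap,105,218,30),(110,217),.119,"jarcap")
gr=cv2.inRange(hsv,(15,0,95),(60,75,200)); fit(c,cv2.morphologyEx(box(gr,222,218,38),cv2.MORPH_OPEN,np.ones((3,3))),(222,220),.091,"mortar")
print("scoop guess",onz(c,(418.5,245),.069)[0].round(4),"handle tip",onz(c,(421,184),.069)[0].round(4))
big=cv2.resize(im[170:290,70:470],(800,240),interpolation=cv2.INTER_CUBIC)
t=cv2.resize(im[170:280,370:470],(660,726)[::1] and (500,550),interpolation=cv2.INTER_CUBIC)
cv2.imwrite("pics/crop1.png",t)
E
```

```text
inlay px [213. 354.] circle [ 0.6617 -0.1126] d 109.1 enc 0.667 -0.1125 d 122.0
inlay px [305. 367.] circle [0.6549 0.0068] d 69.5 enc 0.6549 0.0071 d 70.3
inlay px [379. 377.] circle [0.6514 0.1018] d 69.2 enc 0.6515 0.1016 d 70.6
dish px [329. 222.] circle [ 0.4504 -0.0058] d 60.1 enc 0.4502 -0.0057 d 62.5
jarcap px [114. 211.] circle [ 0.4648 -0.198 ] d 45.7 enc 0.4638 -0.199 d 49.3
mortar px [225. 215.] circle [ 0.4558 -0.1054] d 65.1 enc 0.4551 -0.1052 d 71.2
scoop guess [0.4545 0.086  0.069 ] handle tip [0.3945 0.0718 0.069 ]
```

View pics/crop1.png

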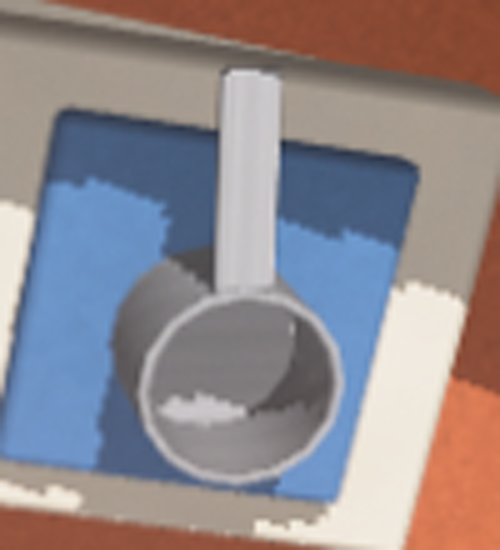

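Rim centre is at about (418.4,247) px, which puts the cup at (0.456,0.086). The handle is 64 mm long against 65 specified, at yaw 0.225. Dish diameter reads 60.1 mm, so it agrees too. Next I grasp the scoop with the jaws partly open, clear of the dish.

Emit:
{"name": "arm_command", "arguments": {
  "plan": [-13, 25, 0, 0, -13, 25, 0, 0, -13, 25, 0, 0, -13, 24.5, 0, 0, 0, 0, 40, -0.03, 0, 0, 40, 0, 0, 0, 40, 0, 0, 0, 30, 0, 0, 0, 0, 0],
  "grip": 0.75
}}

```text
time_s: 3.4
eef_pos: [0.4521, 0.0883, 0.1474]
eef_rot: [-0.004, -0.115, 0.993, 0.001]
wrist_force: [-0.2, 0.0, 0.6]
opening: 0.751
```

Run:
```python
from h import *
o=ctrl.get_obs();c=cam("wrist"); cv2.imwrite("pics/w2.png",c["img"]); print(o["eef_pos"],o["opening"],o["eef_rot"])
print(proj(c,[[.4564,.0862,.069],[.3945,.0718,.069]]))
```

```text
[0.4521492  0.08826519 0.14735598] 0.7513237243929153 [-4.28439220e-03 -1.14987172e-01  9.93357352e-01  8.74693253e-04]
[[314.67556845 255.51615155]
 [314.51725137 146.05095137]]
```

View pics/w2.png

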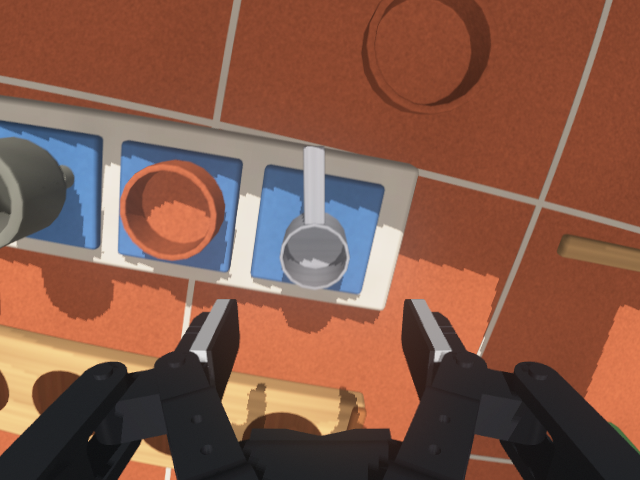

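The scoop cup is at (315,254), as predicted (314.7,255.5), and the handle is straight up in the image, so the yaw is right. Settling, then descending.

Emit:
{"name": "arm_command", "arguments": {
  "plan": [0, 0, 30, 0, 0, 0, 0, 0, 0, 0, 0, 0]
}}

```text
time_s: 3.75
eef_pos: [0.4569, 0.087, 0.123]
eef_rot: [0.001, -0.114, 0.993, -0.0]
wrist_force: [-0.9, -0.1, -0.2]
opening: 0.747
```

Emit:
{"name": "arm_command", "arguments": {
  "plan": [0, 0, 25, 0, 0, 0, 25, 0, 0, 0, 15, 0, 0, 0, 10, 0, 0, 0, 5, 0, 0, 0, 0, 0, 0, 0, 0, 0]
}}

```text
time_s: 4.45
eef_pos: [0.4571, 0.0867, 0.0423]
eef_rot: [0.001, -0.114, 0.993, -0.0]
wrist_force: [0.1, -0.6, 0.8]
opening: 0.749
```

Emit:
{"name": "arm_command", "arguments": {
  "plan": [0, 0, 0, 0, 0, 0, 0, 0, 0, 0, 0, 0, 0, 0, 0, 0, 0, 0, 0, 0, 0, 0, 0, 0, 0, 0, 0, 0, 0, 0, 0, 0],
  "grip": 0
}}

```text
time_s: 5.25
eef_pos: [0.457, 0.0867, 0.0425]
eef_rot: [0.001, -0.114, 0.993, -0.0]
wrist_force: [-2.4, 0.4, 7.6]
opening: 0.48
```

Emit:
{"name": "arm_command", "arguments": {
  "plan": [0, 0, -10, 0, 0, 0, -30, 0, 0, 0, -40, 0, 0, 0, -40, 0, -13.8, -30.9, 0, 0, -13.8, -30.9, 0, 0, -13.8, -30.9, 0, 0, -13.8, -30.9, 0, 0, -13.8, -30.9, 0, 0, -13.8, -30.9, 0, 0, -13.8, -30.9, 0, 0, -13.8, -30.9, 0, 0, -13.8, -30.9, 0, 0, -13.8, -30.9, 0, 0, 0, 0, 0, 0, 0, 0, 0, 0, 0, 0, 0, 0]
}}

```text
time_s: 6.95
eef_pos: [0.6599, -0.1821, 0.1613]
eef_rot: [-0.0, -0.114, 0.993, 0.0]
wrist_force: [-0.4, -0.1, -1.2]
opening: 0.477
```

Run:
```python
from h import *
o=ctrl.get_obs();c=cam("wrist"); cv2.imwrite("pics/w3.png",c["img"]); print(o["eef_pos"],o["opening"],o["eef_rot"],o["q"],o["wrist_force"])
print(proj(c,[[.6616,-.1831,.02],[.658,-.0882,.02]]))
```

```text
[ 0.65989026 -0.18209576  0.16128778] 0.4766729222959523 [-3.90420417e-04 -1.14091173e-01  9.93470126e-01  4.01221580e-04] [-4.42318638e-01  4.80666288e-01  1.36462248e+00  2.79101978e-04
  1.29739082e+00 -2.24187081e+00] [-0.38714248 -0.12341076 -1.24983403]
[[318.07898967 222.24245075]
 [440.64280277 245.2001303 ]]
```

View pics/w3.png

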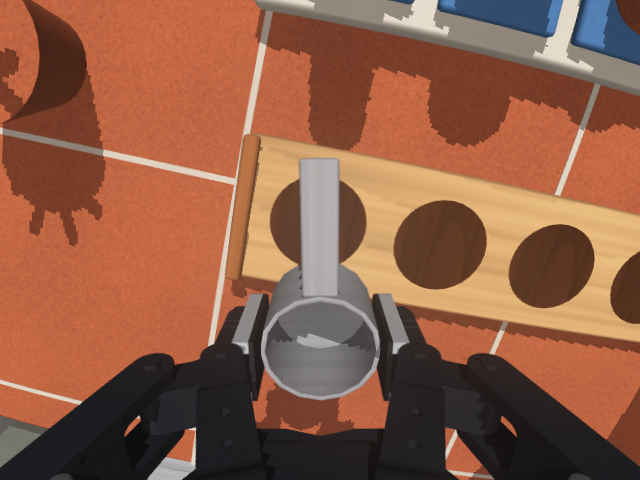

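Inlay predicted at (318,222) and seen there, with the scoop hanging upright. Lowering.

Emit:
{"name": "arm_command", "arguments": {
  "plan": [-1.5, -0.5, 30, 0, 0, 0, 30, 0, 0, 0, 30, 0, 0, 0, 20, 0, 0, 0, 10, 0, 0, 0, 6, 0, 0, 0, 4, 0, 0, 0, 2, 0, 0, 0, 0, 0, 0, 0, 0, 0, 0, 0, 0, 0]
}}

```text
time_s: 8.1
eef_pos: [0.6625, -0.1835, 0.03]
eef_rot: [0.0, -0.114, 0.993, -0.0]
wrist_force: [-0.5, 0.6, -1.0]
opening: 0.479
```

Emit:
{"name": "arm_command", "arguments": {
  "plan": [0, 0, 1, 0, 0, 0, 1, 0, 0, 0, 0.5, 0, 0, 0, 0, 0, 0, 0, 0, 0]
}}

```text
time_s: 8.6
eef_pos: [0.6623, -0.1833, 0.0276]
eef_rot: [0.0, -0.114, 0.993, -0.0]
wrist_force: [-2.6, 1.2, 5.4]
opening: 0.48
```

Emit:
{"name": "arm_command", "arguments": {
  "plan": [0, 0, 0, 0, 0, 0, 0, 0, 0, 0, 0, 0, 0, 0, -10, 0, 0, 0, -30, 0, 0, 0, -40, 0, 0, 0, -40, 0, 0, 0, -20, 0.147, 0, 0, 0, 0.147, 0, 0, 0, 0.147, 0, 0, 0, 0.147, 0, 0, 0, 0.147, 0, 0, 0, 0.147, 0, 0, 0, 0.147, 0, 0, 0, 0.147, 0, 0, 0, 0.147, 0, 0, 0, 0.147, 0, 0, 0, 0.147, 0, 0, 0, 0.147],
  "grip": 0.75
}}

```text
time_s: 10.5
eef_pos: [0.6623, -0.1832, 0.1676]
eef_rot: [0.0, 0.697, 0.717, 0.0]
wrist_force: [-1.0, -0.4, -0.3]
opening: 0.745
```

Emit:
{"name": "arm_command", "arguments": {
  "plan": [0, 0, 0, 0, 0, 0, 0, 0]
}}

```text
time_s: 10.7
eef_pos: [0.6622, -0.1833, 0.1673]
eef_rot: [0.0, 0.693, 0.721, 0.0]
wrist_force: [-0.3, -0.3, -0.0]
opening: 0.75
```

```bash
cat > go.py <<'E'
from h import *
import sys
def go(x,y,yaw=None):
    o=ctrl.get_obs(); M=rot(o["eef_rot"]); d=np.array([x,y,o["eef_pos"][2]])-o["eef_pos"]
    print("pos",o["eef_pos"].round(4),"toolx",M[:,0].round(3),"shift mm tool",(M.T@d*1e3).round(1),"q6",o["q"][5].round(2))
if __name__=="__main__": go(*map(float,sys.argv[1:3]))
E
python3 go.py .4504 -.0058
```

```text
pos [ 0.6622 -0.1833  0.1673] toolx [-0.039  0.999 -0.   ] shift mm tool [ 1.856e+02 -2.047e+02 -1.000e-01] q6 -0.48
```

Emit:
{"name": "arm_command", "arguments": {
  "plan": [18.5, -20.5, 0, 0, 18.5, -20.5, 0, 0, 18.5, -20.5, 0, 0, 18.5, -20.5, 0, 0, 18.5, -20.5, 0, 0, 18.5, -20.5, 0, 0, 18.5, -20.5, 0, 0, 18.5, -20.5, 0, 0, 18.5, -20.5, 0, 0, 18.5, -20.5, 0, 0, 0, 0, 0, 0, 0, 0, 0, 0, 0, 0, 0, 0],
  "grip": 1
}}

```text
time_s: 12.0
eef_pos: [0.4517, -0.0061, 0.1673]
eef_rot: [0.001, 0.694, 0.72, 0.0]
wrist_force: [0.3, -0.6, -0.1]
opening: 1.003
```

Run:
```python
from m import *
c=cam("wrist"); cv2.imwrite("pics/w4.png",c["img"]); hsv=cv2.cvtColor(c["img"],cv2.COLOR_BGR2HSV)
p=proj(c,[[.4504,-.0058,.063],[.4558,-.1054,.091],[.464,-.199,.119]]); print(p)
from go import go; go(.4504,-.0058)
```

```text
[[318.12409034 234.32941226]
 [320.82906778 389.17038968]
 [327.63248958 521.88580494]]
pos [ 0.4517 -0.0062  0.1672] toolx [-0.036  0.999 -0.   ] shift mm tool [ 0.4 -1.3 -0. ] q6 -0.31
```

View pics/w4.png

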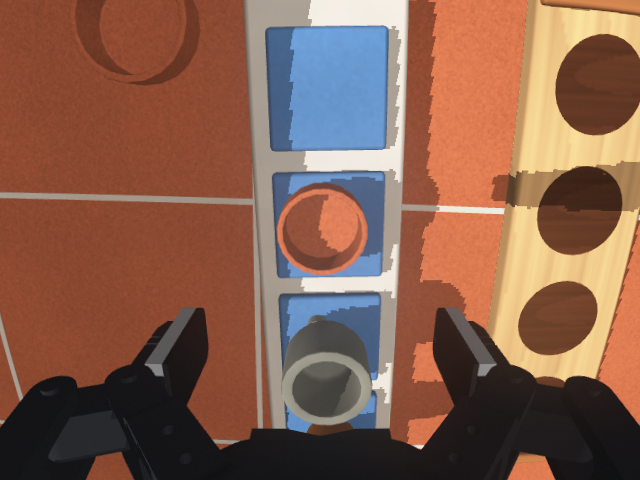

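Wrist view: dish rim centre is about (322,229) and mortar rim about (326,388), about 3 mm in x from the first estimate. The scoop's tile is empty. I'll update from this closer view.

Run:
```python
from m import *
c=cam("wrist"); hsv=cv2.cvtColor(c["img"],cv2.COLOR_BGR2HSV)
red=cv2.inRange(hsv,(3,110,90),(17,255,255)); b=np.zeros_like(red); b[175:282,274:374]=255
q=fit(c,red&b,(322,229),.063,"dish")
print(onz(c,(322.5,229),.063),onz(c,(326,388),.091))
from go import go; go(*q)
```

```text
dish px [322. 229.] circle [ 0.4528 -0.0032] d 60.1 enc 0.4526 -0.0029 d 62.1
[[ 0.45302465 -0.00210964  0.063     ]] [[ 0.45908179 -0.1042505   0.091     ]]
pos [ 0.4515 -0.0062  0.167 ] toolx [-0.035  0.999 -0.   ] shift mm tool [ 2.9  1.3 -0. ] q6 -0.31
```

Emit:
{"name": "arm_command", "arguments": {
  "plan": [3, 1.5, 30, 0, 0, 0, 30, 0, 0, 0, 25, 0, 0, 0, 20, 0, 0, 0, 14, 0, 0, 0, 7, 0, 0, 0, 3, 0, 0, 0, 0, 0, 0, 0, 0, 0]
}}

```text
time_s: 13.0
eef_pos: [0.4529, -0.0027, 0.0384]
eef_rot: [0.001, 0.695, 0.719, 0.0]
wrist_force: [0.5, 0.4, -0.1]
opening: 1.0
```

Emit:
{"name": "arm_command", "arguments": {
  "plan": [0, 0, 0, 0, 0, 0, 0, 0, 0, 0, 0, 0, 0, 0, 0, 0, 0, 0, 0, 0, 0, 0, 0, 0],
  "grip": 0
}}

```text
time_s: 13.6
eef_pos: [0.4529, -0.0026, 0.039]
eef_rot: [0.001, 0.695, 0.719, 0.0]
wrist_force: [-3.1, 0.7, 9.7]
opening: 0.678
```

Emit:
{"name": "arm_command", "arguments": {
  "plan": [0, 0, -10, 0, 0, 0, -30, 0, 0, 0, -40, 0, 0, 0, -40, 0, -11.6, 25.2, 0, 0, -11.6, 25.2, 0, 0, -11.6, 25.2, 0, 0, -11.6, 25.2, 0, 0, -11.6, 25.2, 0, 0, -11.6, 25.2, 0, 0, -11.6, 25.2, 0, 0, -11.6, 25.2, 0, 0, 0, 0, 20, 0, 0, 0, 30, 0, 0, 0, 0, 0, 0, 0, 0, 0, 0, 0, 0, 0]
}}

```text
time_s: 15.3
eef_pos: [0.6579, -0.0884, 0.1099]
eef_rot: [0.001, 0.695, 0.719, 0.001]
wrist_force: [0.2, -0.1, -0.3]
opening: 0.68
```

Run:
```python
from m import *
c=cam("wrist"); cv2.imwrite("pics/w5.png",c["img"]); print(proj(c,[[.658,-.0882,.02],[.6616,-.1831,.054]]))
from go import go; go(.658,-.0882)
```

```text
[[320.24795113 241.61679747]
 [320.69643575 404.91851874]]
pos [ 0.658  -0.0884  0.1101] toolx [-0.035  0.999 -0.001] shift mm tool [ 0.2 -0.  -0. ] q6 -0.35
```

View pics/w5.png

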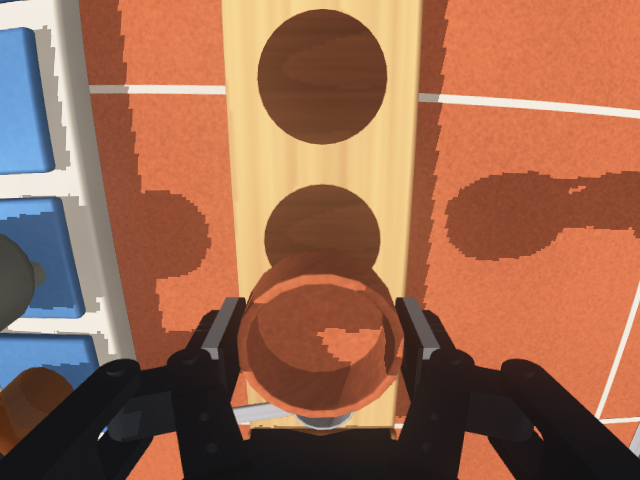

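The inlay is seen at (322,241) as predicted, the dish hangs level, and the scoop stands beyond. Lowering.

Emit:
{"name": "arm_command", "arguments": {
  "plan": [0, 0, 25, 0, 0, 0, 25, 0, 0, 0, 15, 0, 0, 0, 8, 0, 0, 0, 5, 0, 0, 0, 4, 0, 0, 0, 1, 0, 0, 0, 1, 0, 0, 0, 0, 0, 0, 0, 0, 0]
}}

```text
time_s: 16.35
eef_pos: [0.6572, -0.0883, 0.0242]
eef_rot: [0.0, 0.695, 0.719, 0.0]
wrist_force: [0.8, -0.4, -0.9]
opening: 0.677
```

Emit:
{"name": "arm_command", "arguments": {
  "plan": [0, 0, 0.5, 0, 0, 0, 0.5, 0, 0, 0, 0, 0, 0, 0, 0, 0]
}}

```text
time_s: 16.75
eef_pos: [0.6572, -0.0882, 0.0241]
eef_rot: [0.0, 0.695, 0.719, 0.0]
wrist_force: [-3.7, 1.6, 6.3]
opening: 0.678
```

Emit:
{"name": "arm_command", "arguments": {
  "plan": [0, 0, 0, 0, 0, 0, 0, 0, 0, 0, 0, 0, 0, 0, 0, 0, 0, 0, -10, 0, 0, 0, -30, 0, 0, 0, -40, 0, 0, 0, -40, 0, 0, 0, -20, 0, -1.3, -28.4, 0, 0, -1.3, -28.4, 0, 0, -1.3, -28.4, 0, 0, -1.3, -28.4, 0, 0, -1.3, -28.4, 0, 0, -1.3, -28.4, 0, 0, -1.3, -28.4, 0, 0, 0, 0, 0, 0, 0, 0, 0, 0, 0, 0, 0, 0],
  "grip": 1
}}

```text
time_s: 18.65
eef_pos: [0.4596, -0.1045, 0.1636]
eef_rot: [0.001, 0.695, 0.719, 0.0]
wrist_force: [0.0, 0.8, 0.0]
opening: 0.999
```

Run:
```python
from m import *
c=cam("wrist"); cv2.imwrite("pics/w6.png",c["img"]); print(proj(c,[[.459,-.1043,.091],[.464,-.199,.119],[.658,-.0882,.048],[.6616,-.1831,.054]]))
from go import go; go(.459,-.1043)
```

```text
[[319.18238113 251.05384314]
 [322.02796818 417.77821027]
 [601.46340583 217.44953217]
 [579.51650473 339.16420487]]
pos [ 0.4595 -0.1044  0.1634] toolx [-0.035  0.999 -0.001] shift mm tool [ 0.2 -0.5 -0. ] q6 -0.51
```

View pics/w6.png

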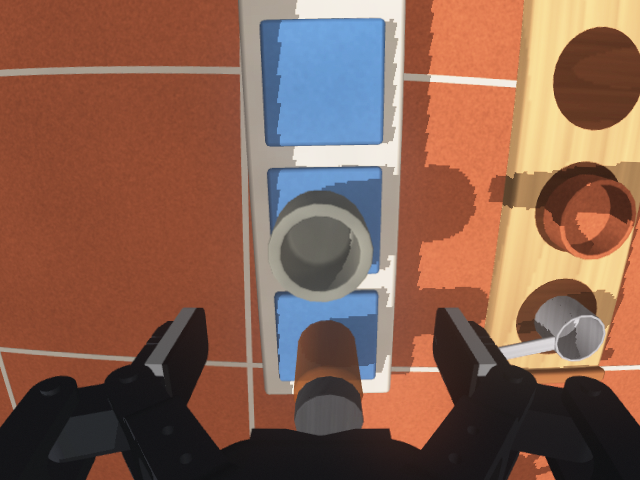

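Mortar rim centre is at (320,252), matching the prediction. The jar cap is about (328,412). The dish (597,218) and scoop (580,338) stand on their inlays.

Emit:
{"name": "arm_command", "arguments": {
  "plan": [0, 0.5, 30, 0, 0, 0, 25, 0, 0, 0, 25, 0, 0, 0, 16, 0, 0, 0, 10, 0, 0, 0, 5, 0, 0, 0, 0, 0, 0, 0, 0, 0]
}}

```text
time_s: 19.5
eef_pos: [0.4597, -0.1045, 0.0524]
eef_rot: [0.001, 0.695, 0.719, 0.0]
wrist_force: [0.1, 0.4, 0.5]
opening: 1.001
```

Emit:
{"name": "arm_command", "arguments": {
  "plan": [0, 0, 0, 0, 0, 0, 0, 0, 0, 0, 0, 0, 0, 0, 0, 0, 0, 0, 0, 0, 0, 0, 0, 0],
  "grip": 0
}}

```text
time_s: 20.1
eef_pos: [0.4597, -0.1045, 0.0533]
eef_rot: [0.001, 0.695, 0.719, 0.0]
wrist_force: [-3.3, 1.3, 10.0]
opening: 0.711
```

Emit:
{"name": "arm_command", "arguments": {
  "plan": [0, 0, -10, 0, 0, 0, -30, 0, 0, 0, -40, 0, 0, 0, -30, 0, 13, 24.8, 0, 0, 13, 24.8, 0, 0, 13, 24.8, 0, 0, 13, 24.8, 0, 0, 13, 24.8, 0, 0, 13, 24.8, 0, 0, 13, 24.8, 0, 0, 13, 24.8, 0, 0, 0, 0, 20, 0, 0, 0, 30, 0, 0, 0, 0, 0, 0, 0, 0, 0, 0, 0, 0, 0]
}}

```text
time_s: 21.8
eef_pos: [0.6546, 0.0064, 0.1136]
eef_rot: [0.001, 0.695, 0.719, 0.001]
wrist_force: [0.1, -0.6, -4.3]
opening: 0.713
```

```bash
python3 go.py .6545 .0068; python3 -c "
from h import *
c=cam('wrist');cv2.imwrite('pics/w7.png',c['img']);print(proj(c,[[.651,.1017,.02]]))"
```

```text
pos [0.6546 0.0064 0.1136] toolx [-0.035  0.999 -0.   ] shift mm tool [ 0.4 -0.  -0. ] q6 -0.21
[[319.69998704  78.19042915]]
```

View pics/w7.png

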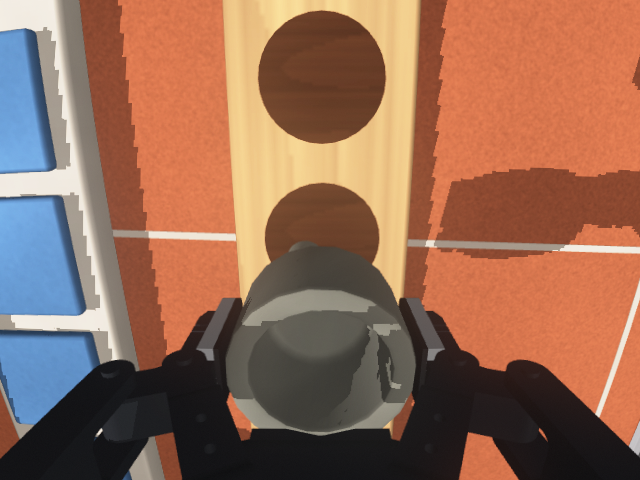

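The mortar hangs upright over the second inlay, and the last inlay is at (322,77), as predicted to within 1–2 mm. Lowering.

Emit:
{"name": "arm_command", "arguments": {
  "plan": [0, 1, 25, 0, 0, 0, 20, 0, 0, 0, 14, 0, 0, 0, 7, 0, 0, 0, 4, 0, 0, 0, 2, 0, 0, 0, 1, 0, 0, 0, 1, 0, 0, 0, 0, 0, 0, 0, 0, 0]
}}

```text
time_s: 22.85
eef_pos: [0.6552, 0.0067, 0.0384]
eef_rot: [0.0, 0.695, 0.719, 0.0]
wrist_force: [-0.1, -0.3, -1.8]
opening: 0.713
```

Emit:
{"name": "arm_command", "arguments": {
  "plan": [0, 0, 0.5, 0, 0, 0, 0.5, 0, 0, 0, 0, 0, 0, 0, 0, 0]
}}

```text
time_s: 23.25
eef_pos: [0.6552, 0.0066, 0.0384]
eef_rot: [0.001, 0.695, 0.719, 0.0]
wrist_force: [-3.6, 1.3, 5.1]
opening: 0.707
```

Run:
```python
from m import *
c=cam("top"); 
from go import go; go(.4665,-.195)
```

```text
pos [0.6552 0.0066 0.0384] toolx [-0.035  0.999 -0.   ] shift mm tool [-1.949e+02 -1.957e+02 -1.000e-01] q6 -0.21
```

Emit:
{"name": "arm_command", "arguments": {
  "plan": [0, 0, 0, 0, 0, 0, 0, 0, 0, 0, 0, 0, 0, 0, 0, 0, 0, 0, -10, 0, 0, 0, -30, 0, 0, 0, -40, 0, 0, 0, -40, 0, 0, 0, -30, 0, -24.4, -24.5, 0, 0, -24.4, -24.5, 0, 0, -24.4, -24.5, 0, 0, -24.4, -24.5, 0, 0, -24.4, -24.5, 0, 0, -24.4, -24.5, 0, 0, -24.4, -24.5, 0, 0, -24.4, -24.5, 0, 0, 0, 0, 0, 0, 0, 0, 0, 0],
  "grip": 1
}}

```text
time_s: 25.2
eef_pos: [0.4656, -0.1958, 0.1876]
eef_rot: [0.001, 0.695, 0.719, 0.0]
wrist_force: [-0.5, 0.2, -0.4]
opening: 0.995
```

Emit:
{"name": "arm_command", "arguments": {
  "plan": [0, 0, 0, 0]
}}

```text
time_s: 25.3
eef_pos: [0.4662, -0.1949, 0.1873]
eef_rot: [0.0, 0.695, 0.719, 0.0]
wrist_force: [-0.6, 0.1, 0.5]
opening: 1.0
```

Run:
```python
from m import *
c=cam("wrist"); cv2.imwrite("pics/w8.png",c["img"]); print(proj(c,[[.4665,-.195,.119]]))
from go import go; go(.4665,-.195)
```

```text
[[320.87145229 254.26097575]]
pos [ 0.4662 -0.1947  0.1871] toolx [-0.036  0.999 -0.   ] shift mm tool [-0.4  0.3  0. ] q6 -0.67
```

View pics/w8.png

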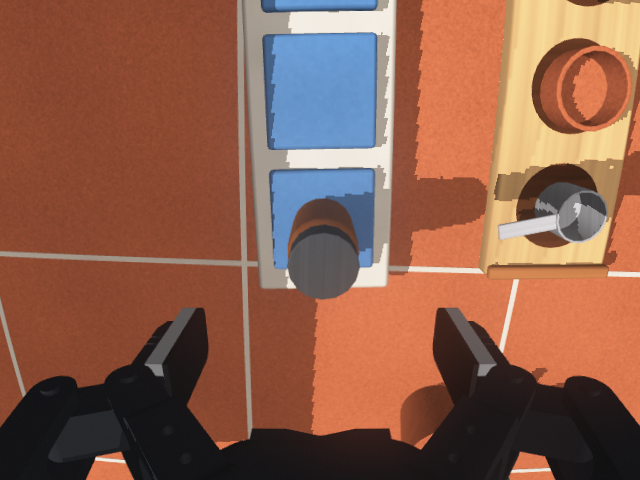

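The jar cap top is at (324,264), about 6 mm nearer -y than guessed, so I shift -6, +2 mm.

Emit:
{"name": "arm_command", "arguments": {
  "plan": [-6, 2, 0, 0, 0, 0, 30, 0, 0, 0, 30, 0, 0, 0, 25, 0, 0, 0, 20, 0, 0, 0, 13, 0, 0, 0, 7, 0, 0, 0, 0, 0, 0, 0, 0, 0]
}}

```text
time_s: 26.25
eef_pos: [0.4685, -0.2015, 0.0625]
eef_rot: [0.001, 0.695, 0.719, 0.0]
wrist_force: [-0.5, 0.7, -1.4]
opening: 1.001
```

Emit:
{"name": "arm_command", "arguments": {
  "plan": [0, 0, 0, 0, 0, 0, 0, 0, 0, 0, 0, 0, 0, 0, 0, 0, 0, 0, 0, 0, 0, 0, 0, 0, 0, 0, 0, 0],
  "grip": 0
}}

```text
time_s: 26.95
eef_pos: [0.4684, -0.2016, 0.0629]
eef_rot: [0.001, 0.695, 0.719, 0.0]
wrist_force: [-0.9, 0.9, 5.0]
opening: 0.522
```

Emit:
{"name": "arm_command", "arguments": {
  "plan": [0, 0, -10, 0, 0, 0, -30, 0, 0, 0, -40, 0, 0, 0, -40, 0, 24.7, 16.1, 0, 0, 24.7, 16.1, 0, 0, 24.7, 16.1, 0, 0, 24.7, 16.1, 0, 0, 24.7, 16.1, 0, 0, 24.7, 16.1, 0, 0, 24.7, 16.1, 0, 0, 24.7, 16.1, 0, 0, 24.7, 16.1, 0, 0, 24.7, 16.1, 0, 0, 24.7, 16.1, 0, 0, 24.7, 16.1, 0, 0, 0, 0, 0, 0, 0, 0, 0, 0]
}}

```text
time_s: 28.75
eef_pos: [0.6502, 0.1023, 0.1817]
eef_rot: [-0.0, 0.694, 0.72, -0.0]
wrist_force: [0.2, 0.7, -1.8]
opening: 0.52
```

Emit:
{"name": "arm_command", "arguments": {
  "plan": [0, 0, 0, 0]
}}

```text
time_s: 28.85
eef_pos: [0.65, 0.1012, 0.1818]
eef_rot: [-0.0, 0.695, 0.719, -0.0]
wrist_force: [-0.2, -0.4, -2.2]
opening: 0.52
```

```bash
python3 go.py .651 .1017; python3 -c "
from h import *
c=cam('wrist');cv2.imwrite('pics/w9.png',c['img']);print(proj(c,[[.651,.1017,.02]]))"
```

```text
pos [0.65   0.1012 0.1818] toolx [-0.035  0.999 -0.   ] shift mm tool [ 0.5  1.  -0. ] q6 -0.06
[[321.78272381 212.35246407]]
```

View pics/w9.png

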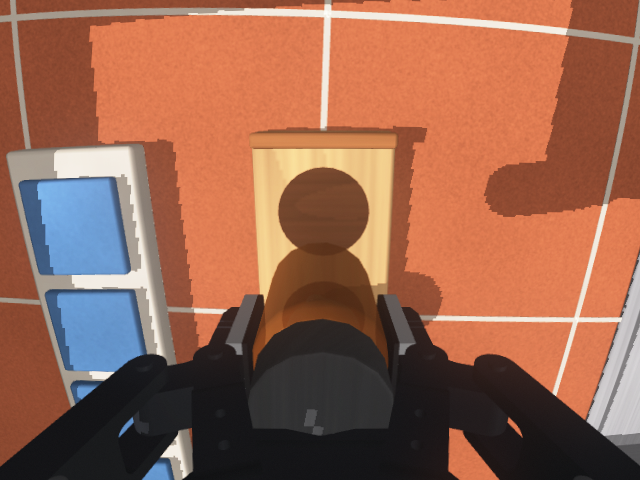

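The inlay is at (323,211), predicted (322,212), and the jar hangs straight. Lowering.

Emit:
{"name": "arm_command", "arguments": {
  "plan": [0.5, 1.5, 30, 0, 0, 0, 30, 0, 0, 0, 30, 0, 0, 0, 20, 0, 0, 0, 12, 0, 0, 0, 6, 0, 0, 0, 3, 0, 0, 0, 1, 0, 0, 0, 1, 0, 0, 0, 0, 0, 0, 0, 0, 0]
}}

```text
time_s: 30.0
eef_pos: [0.6524, 0.1024, 0.0495]
eef_rot: [0.0, 0.695, 0.719, 0.0]
wrist_force: [-1.0, 0.0, -1.1]
opening: 0.516
```

Emit:
{"name": "arm_command", "arguments": {
  "plan": [0, 0, 0.7, 0, 0, 0, 0.7, 0, 0, 0, 0.4, 0, 0, 0, 0, 0, 0, 0, 0, 0]
}}

```text
time_s: 30.5
eef_pos: [0.6522, 0.1025, 0.0479]
eef_rot: [0.0, 0.695, 0.719, 0.0]
wrist_force: [-3.7, -0.0, 3.8]
opening: 0.523
```

Emit:
{"name": "arm_command", "arguments": {
  "plan": [0, 0, 0, 0, 0, 0, 0, 0, 0, 0, 0, 0, 0, 0, 0, 0, 0, 0, 0, 0, 0, 0, -10, 0, 0, 0, -30, 0, 0, 0, -40, 0, 0, 0, -40, 0, 0, 0, -40, 0, 0, 0, -40, 0, 0, -35, -10, 0, 0, -40, 0, 0, 0, -40, 0, 0, 0, -40, 0, 0, 0, -40, 0, 0, 0, 0, 0, 0, 0, 0, 0, 0, 0, 0, 0, 0],
  "grip": 1
}}

```text
time_s: 32.4
eef_pos: [0.4583, 0.0955, 0.258]
eef_rot: [0.001, 0.695, 0.719, 0.001]
wrist_force: [0.3, -0.7, 0.3]
opening: 0.996
```

Run:
```python
from h import *
a=cam("top"); b=cam("scene")
T={"scoop":(.6616,-.1831,.054),"dish":(.658,-.0882,.048),"mortar":(.6545,.0068,.076),"jar":(.651,.1017,.104)}
x=cv2.resize(a["img"][170:225,250:395],None,fx=5.3,fy=5.3,interpolation=cv2.INTER_CUBIC)
y=cv2.resize(b["img"][210:370,290:440],None,fx=1.6,fy=1.6,interpolation=cv2.INTER_CUBIC)
for n,p in T.items():
    u=(proj(a,p)[0]-(250,170)+.5)*5.3-.5; v=(proj(b,p)[0]-(290,210)+.5)*1.6; print(n,u.round(),v.round())
o=np.zeros((x.shape[0]+y.shape[0],x.shape[1],3),np.uint8); o[:x.shape[0]]=x; o[x.shape[0]:,:y.shape[1]]=y
cv2.imwrite("pics/fin.png",o); print(o.shape,ctrl.get_obs()["eef_pos"])
```

```text
scoop [636. 137.] [ 61. 185.]
dish [471. 144.] [ 99. 140.]
mortar [307. 136.] [137.  89.]
jar [137. 127.] [174.  38.]
(548, 768, 3) [0.45825629 0.09543726 0.25737174]
```

View pics/fin.png

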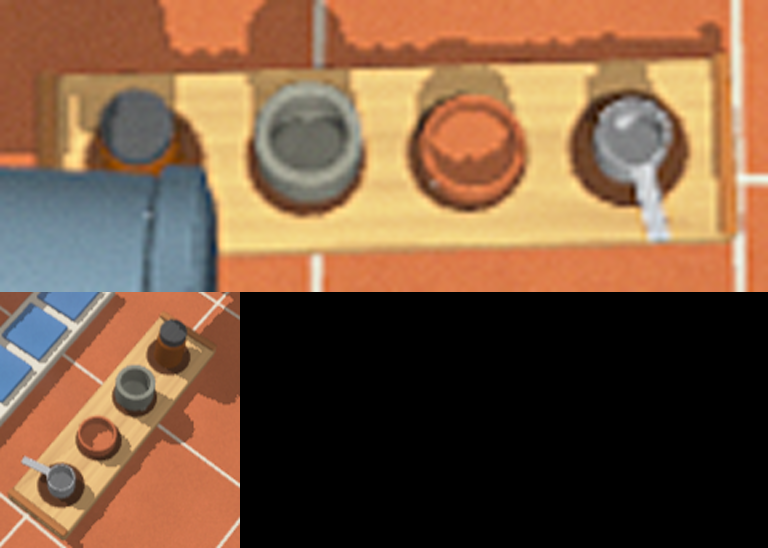

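The final top view, with the row turned round as required, shows jar, mortar, dish and scoop from left to right. Their rims are at (137,127), (307,140), (473,139) and (632,138), against expected (137,127), (307,136), (471,144) and (636,137), so all are within about 3 mm. The scene inset agrees and all four stand upright.

```bash
python3 -c "
from bench import ctrl
print(ctrl.hand_in())"
```

```text
the job is handed in; nothing more can be done
None
```

I moved all four things onto the tray in reverse order and handed the job in at about 32 s of the 104 s allowed. On the ledge, left to right, they stood scoop, dish, mortar, jar; on the tray they now stand jar, mortar, dish, scoop. The dish moved was the smaller one on the tile, not the larger ring on the sill.

- **Final check:** the top and scene cameras both show the four upright and released. Their rims and cap lie within about 3 mm of the inlay centres, against the 15 mm allowed. In the top view the arm hid the jar's base, so only its cap was checked there; the scene view shows the jar whole.
- **Setting down:** contact was felt at only about 4–6 N each time.
- **Disagreement:** the first wrist measurements of the dish, mortar and jar were off by 3–6 mm; I corrected each from a closer view before grasping.
- **Bystanders:** the arm's path stayed clear of the scraper, cruet and plant, but I did not measure their positions again at the end.

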